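# Refit the drip tray and spin its wing nut down

## Robot

A 6-joint arm with a two-finger parallel gripper is mounted at the origin on the work surface. World frame = base frame: x ahead of the robot, y to its left, z up, the work surface at z = 0. Lengths are in m, angles in rad, forces in N, time in s.
With the tool pointing down it reaches from about 0.35 to 0.875 m from the base axis. Payload 4.2 kg.
Tool frame: the origin (TCP) lies midway between the tips of the shut fingers; the grasp point (between the pads) lies 19 mm behind it; x points along the fingers, y is the direction in which the jaws open and shut, and the axes are right-handed (so a half turn about x gives the same grasp; the last joint's range is limited). The gripper opens to 85 mm and grips with 20 to 120 N. Pads are 22 mm wide; open, the fingers measure 114 mm over their backs; the gripper's body (76 mm by 85 mm) begins 54 mm behind the grasp point. The pads swing forward as they close: fully open they stand 13 mm farther back than shut.
Start: joints at [1.509, 0.385, 0.008, 0, -1.194, -0.259], TCP at [0.197, 0.593, 0.211] pointing down, gripper open.
Joint ranges: [-3.14, 3.14], [-1.21, 2.06], [-1.07, 1.41], [-3.16, 2.05], [-2.99, -0.16], [-3.1, 3.1]. Speed limits (rad/s): [2.79, 2.79, 3.14, 3.14, 3.14, 3.14].

## Interface

Orientations are given as [roll, pitch, yaw] about the fixed x, y, z axes, in that order (R = Rz(yaw) Ry(pitch) Rx(roll)).
In Python, from station import ctrl gives the robot as it stands.
- The arm moves only by the tool drive_tool, never from a script. Its argument "increments" is a list of rows, each a list of 2 entries, a list of its own where there are three numbers: the shift along the tool's x, y, z in m, then the turn, a rotation vector about the tool's x, y, z in rad. In form: [[[tx, ty, tz], [ax, ay, az]], ...]. A call has exactly 8 rows; each row shifts and turns the commanded pose from where the row before left it, along the tool's axes as they then stand; what a row does not reach is not made up. A row lasts 1/12 s, in which the tool goes at most 41.7 mm and 7.16 degrees, less where a joint would pass 70% of its speed; a pose out of reach is approached as far as the arm can. A call is refused whole if a number of a shift passes 0.0417 or a number of a turn 0.125, either way. A call with a gripper value outside its range is refused whole. "fingers" is the finger opening in m, from 0 to 0.0854, set as the call begins (left out, the last holds). The fingers move at their own pace and stop on an object; the grip force is fixed at half the most. Time passes only in rows, so rows that do not move let the fingers close, or fill a call up. It gives the time, the measured TCP pose, the force and the opening at its end, in the units of the state.
- ctrl.get_obs(): the state, without advancing time (a new reading comes with each control period).
- ctrl.read_camera(name): name is "scene" or "top" or "wrist"; returns a dict with "image" (480x640x3 uint8, red, green, blue), "mtx" (3x3 intrinsics, pixels), "R" (3x3) and "t" (3): a world point X has camera coordinates R X + t; the wrist camera has in their place "T_tool_cam" (4x4, takes a point from camera to tool coordinates, whose origin is the TCP and whose axes are the tool frame's). Camera axes: x right, y down, z forward; pixel columns grow to the right and rows downward; lengths in m; the calibration is good to about 2 mm. A picture is of the moment at which its call begins: read the wrist's pose just before it. There is no depth.
- ctrl.job_done(): hands the job in, once; it reports no verdict.
The state is a dict: "t": time; "joints": joint angles; "joint_vel": joint speeds; "joint_efforts": joint torques, N m; "tool_pos": TCP position; "tcp_rot": TCP orientation; "wrist_force": force on the tool from outside, world axes, zero at the start; "moment": the same for the moment, N m; "finger_gap": opening from 0.0 (shut) to 1.0 (fully open).
Only numpy, scipy, OpenCV 4.12 (cv2) and the standard library are available. Lean on these libraries where they do the work, as an engineer would, in place of code of your own. Each camera call takes 0.05 s, during which the arm holds its last target. There are 200 camera calls.

## Task

The drip tray of the drinks-dispenser stand is pulled part-way out: push it fully home with the fingertips, so that its slotted tongue slips under the loose wing nut. Then run the wing nut down clockwise (seen from above) until it is seated on the tongue, by stroking its wings with a fingertip again and again. Nothing is to be gripped: do not pinch the wings, and leave everything else on the counter and the stand where it is.

Things in the scene. Friction and masses are not known exactly. Their poses are not given: they have to be found in the camera images.
- stand: low stainless drinks-dispenser stand, tank off, fixed. Origin on the counter (height 0) under the axis of the stud that carries the wing nut; x points from the drip tray (robot's side) to the tank seat, z up. In mm: flat deck, top at height 50, x -45..145, y -125..125; two tray rails 18 high at y = -112 and 112, x -235..-45; black seat rim to height 85 at |y| over 108, x over 70
- post (a point): top centre of the grey locating post on the deck behind the stud, 95 mm above the counter, at stand x = 55 mm, y = 0; post 30 (x) by 24 (y) mm. It stands 4 mm clear of the turning wings, so that a finger cannot well follow the nut all the way round
- tray (a joint): how far the grey drip tray is pulled out, m: 0 = fully home against a hard stop, up to 0.07; it slides along the stand's x axis only (pushing it to the stand's +x closes it), cannot be lifted, and 2.5 N of dry friction keeps it where it is left
- tray_front (a point): middle of the drip tray's outer front face (upright, towards the robot), 26 mm above the counter; face 200 mm wide, from 2 to 50 mm above the counter. Tray 95 mm deep, 5 mm walls, open on top. With the tray home this point is at stand x = -145 mm, y = 0
- tongue (a point): top of the flat slotted metal tongue (60 mm wide, 3 mm thick) that sticks out of the tray's rear rim over the deck, 53 mm above the counter; the point is in the slot, where the stud (12 mm thick, top at height 90 mm) stands once the tray is home, then at stand x = 0, y = 0
- nut (a joint): angle by which the wing nut is unscrewed, rad: 0 = seated on the tongue (hard stop), up to 12; it starts between 6 and 10. Turning clockwise seen from above lowers the value; the nut sinks 5 mm per turn. It turns easily (0.02 N m of friction) and stays where it is left
- nut_mid (a point): centre of the black wing nut, on its axis, at half wing height; x along one wing, z up. Hub 28 mm wide; foot flange 34 mm wide, 4 mm high, underside 18 mm below. Two opposite upright wings, 7 mm thick, reach 36 mm from the axis, 12 mm below to 12 above this point. Seated: 71 mm above the counter. The x wing points (3/4 pi + joint value) rad counter-clockwise from the stand's x
- spare_tap: bystander, loose: black plastic spare tap lying on the right part of the stand's deck, about 60 x 48 mm, 28 mm high; origin at its underside
- spare_nut: bystander, loose: small spare steel wing nut, 48 mm across, 20 mm high, lying loose on the counter right of the tray; origin at its underside
- tumbler: bystander, loose: clear plastic cup, 76 mm wide, 95 mm high, on the counter left of the tray; origin at its underside
- plate: bystander, loose: white plate, 140 mm wide, 18 mm high, left of the stand; origin at its underside
- sauce: bystander, loose: yellow squeeze bottle, 56 mm wide, 165 mm high, right of the tray; origin at its underside
- bowl: bystander, loose: small white bowl, 90 mm wide, 40 mm high, left of the tray, nearer the robot; origin at its underside
- shaker: bystander, loose: glass salt shaker, 40 mm wide, 75 mm high, right of the stand; origin at its underside
- spoon: bystander, loose: steel spoon lying on the counter, right of the tray; origin at its underside

How it is judged:
By the outcome, as a careful person would: the job done as asked, in the order asked, and still so for the second after the job is handed in, with the robot touching nothing.
It also fails if it takes over 70 s, if anything falls off the work surface, if the arm or the gripper's body presses on something with over 40 N, if the wrist force passes 120 N, or if a joint passes its speed limit or range.

## Working session

There is one attempt and no reset: what is moved stays moved. The work goes in short steps, Python scripts to look and compute and a tool call to move; the robot and the scene stay as the last step left them, time stands still between calls to the robot, and variables do not carry over. Pictures are saved under pics/ and viewed, about 8 in all and at most 12, crops included, and the job is handed in when it is done.

Besides the shell and the picture viewer there is one more tool, called after "Emit:" as a command line: name --argument value ..., lists and objects as JSON in quotes. drive_tool: Moves the arm, as the interface text tells. Its arguments: {"type":"object","properties":{"increments":{"type":"array","items":{"type":"array"}},"fingers":{"type":"number"}},"required":["increments"]}

```bash
mkdir -p pics; ls; python3 - <<'E'
from station import ctrl
import cv2,numpy as np,pickle
o=ctrl.get_obs();print({k:np.round(v,3) for k,v in o.items()})
d={}
for n in("scene","top"):
    c=ctrl.read_camera(n);d[n]=c
    cv2.imwrite(f"pics/{n}0.png",c["image"][:,:,::-1])
    print(n,c["mtx"].tolist(),np.round(c["R"],4).tolist(),c["t"])
pickle.dump(d,open("cams.pkl","wb"))
E
```

```text
pics
{'t': np.float64(0.0), 'joints': array([ 1.509e+00,  3.860e-01,  7.000e-03, -1.000e-03, -1.194e+00,
       -2.590e-01]), 'joint_vel': array([ 0.001, -0.003, -0.001, -0.001,  0.   , -0.001]), 'joint_efforts': array([ 1.0000e-03, -3.9229e+01,  1.8841e+01,  4.1860e+00, -5.0000e-03,
       -0.0000e+00]), 'tool_pos': array([0.197, 0.593, 0.21 ]), 'tcp_rot': array([ 1.6  ,  1.569, -1.863]), 'wrist_force': array([-0.69 ,  0.29 , -0.102]), 'moment': array([ 0.005, -0.022, -0.021]), 'finger_gap': np.float64(1.0)}
scene [[610.1522159575181, 0.0, 320.0456649760598], [0.0, 610.1522159575181, 238.25596770743905], [0.0, 0.0, 1.0]] [[0.0746, 0.9972, -0.0096], [0.7857, -0.0647, -0.6152], [-0.6141, 0.0384, -0.7883]] [-0.09696048 -0.3821586   1.60457038]
top [[511.07058457413876, 0.0, 319.5217470631715], [0.0, 511.07058457413876, 236.1596402768897], [0.0, 0.0, 1.0]] [[0.0039, -0.9999, -0.0094], [-0.991, -0.0026, -0.1336], [0.1336, 0.0098, -0.991]] [0.03440281 0.55538226 0.98661577]
```

View pics/top0.png

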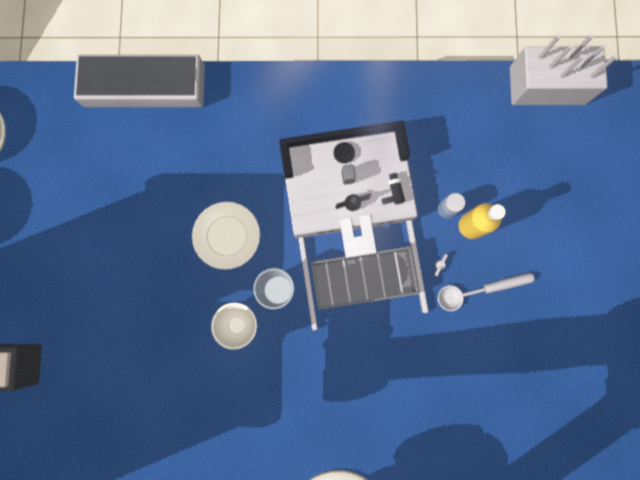

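View pics/scene0.png

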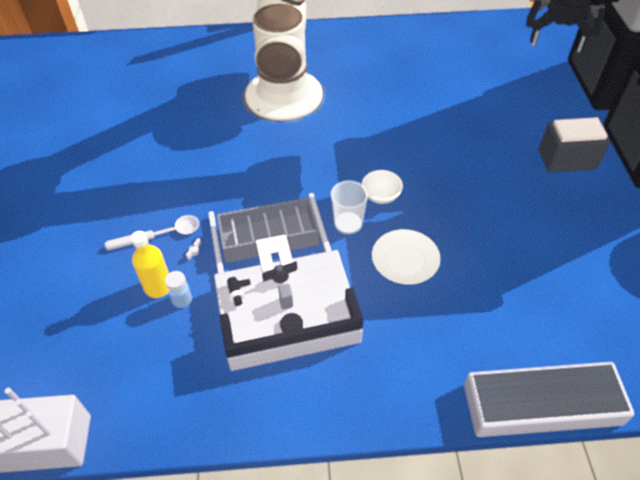

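Top view: the stand is centred near (350,190), with the nut at (350,202), post at (348,173), tray front around (315,308)-(418,293), and tumbler at (274,289). The scene view agrees. I'll zoom in for precision.

```bash
cat > h.py <<'E'
import numpy as np,pickle,cv2
def ray(c,u,v,z):
    K,R,t=c["mtx"],np.array(c["R"]),np.array(c["t"])
    o=-R.T@t; d=R.T@np.linalg.inv(K)@np.array([u,v,1.])
    return o+d*(z-o[2])/d[2]
def tri(c1,p1,c2,p2):
    P=[c["mtx"]@np.c_[c["R"],c["t"]] for c in(c1,c2)]
    X=cv2.triangulatePoints(P[0],P[1],np.float64(p1),np.float64(p2)).ravel();return X[:3]/X[3]
def wristcam(c,o):
    from scipy.spatial.transform import Rotation as Ro
    T=np.eye(4);T[:3,:3]=Ro.from_euler("xyz",o["tcp_rot"]).as_matrix();T[:3,3]=o["tool_pos"]
    W=np.linalg.inv(T@c["T_tool_cam"]);return dict(mtx=c["mtx"],R=W[:3,:3],t=W[:3,3])
E
python3 - <<'E'
import cv2,numpy as np
a=cv2.imread("pics/top0.png")[115:335,270:440]; a=cv2.resize(a,None,fx=2.7,fy=2.7,interpolation=cv2.INTER_CUBIC)
b=cv2.imread("pics/scene0.png")[185:375,195:370]; b=cv2.resize(b,(340,369),interpolation=cv2.INTER_CUBIC)
o=np.zeros((600,800,3),np.uint8);o[:a.shape[0],:a.shape[1]]=a;o[:369,460:800]=b
cv2.imwrite("pics/crop.png",o);print(a.shape)
E
```

```text
(594, 459, 3)
```

View pics/crop.png

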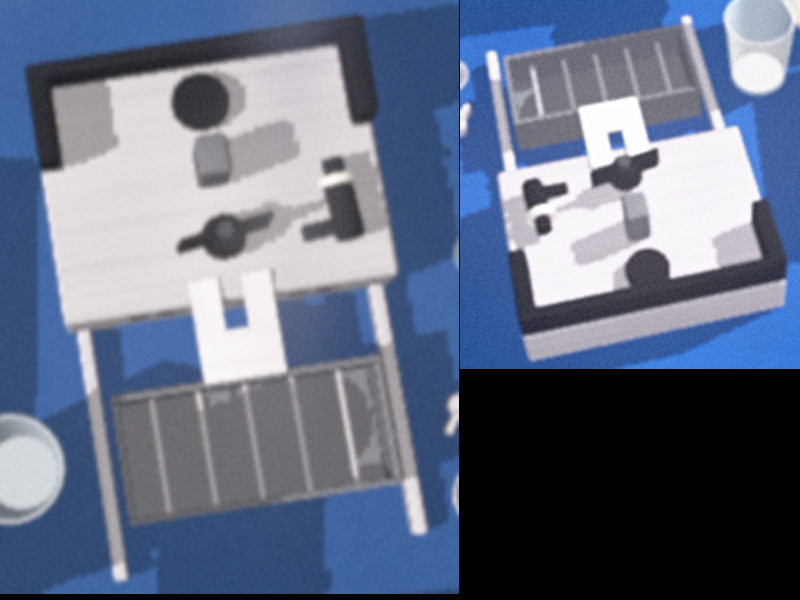

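The crop shows (crop px): deck front corners (65,322) and (398,272), nut hub (225,237), wing tips (180,246) and (270,214), rail ends (120,578) and (420,530), tray front corners (132,523) and (400,483).

```bash
python3 - <<'E'
from h import *
d=pickle.load(open("cams.pkl","rb"));T,S=d["top"],d["scene"]
def p(x,y,z): return ray(T,270+(x+.5)/2.7-.5,115+(y+.5)/2.7-.5,z)
pts=dict(dl=(65,322,.05),dr=(398,272,.05),rl=(120,578,.018),rr=(420,530,.018),hub=(225,232,.095),w1=(180,246,.09),w2=(270,216,.09),post=(212,148,.095),tl=(132,523,.05),tr=(400,483,.05),tap=(335,215,.02+.05),slot=(236,322,.053))
P={k:p(*v) for k,v in pts.items()}
for k,v in P.items(): print(k,v.round(4))
s=lambda x,y:(195+x*175/340,185+y*190/369)
print("tri hub",tri(T,(270+225/2.7,115+232/2.7),S,s(626-460,168)).round(4))
for a,b in(("dl","dr"),("rl","rr"),("tl","tr")):
    e=P[a]-P[b];print(a,b,np.linalg.norm(e),"yaw",np.degrees(np.arctan2(-e[0],e[1])))
# fit stand pose
M=np.array([[-.045,.125],[-.045,-.125],[-.235,.115],[-.235,-.115],[.055,0],[0,0]])
W=np.array([P[k][:2] for k in("dl","dr","rl","rr","post","hub")])
mc,wc=M.mean(0),W.mean(0);H=(M-mc).T@(W-wc);U,_,V=np.linalg.svd(H);R=V.T@U.T
t=wc-R@mc;print("origin",t,"yaw",np.degrees(np.arctan2(R[1,0],R[0,0])));print((M@R.T+t-W).round(4))
for k in P: print(k,((P[k][:2]-t)@R).round(4))
for n,q in dict(tumbler=(274,289,.05),sauce=(480,220,.08),snut=(441,266,.01),spoon=(450,298,.01),shaker=(452,207,.04)).items(): print(n,((ray(T,*q)[:2]-t)@R).round(3))
E
```

```text
dl [0.5579 0.0871 0.05  ]
dr [ 0.5956 -0.1576  0.05  ]
rl [0.3716 0.0464 0.018 ]
rr [ 0.4075 -0.1755  0.018 ]
hub [ 0.6161 -0.028   0.095 ]
w1 [0.6069 0.0037 0.09  ]
w2 [ 0.6287 -0.0603  0.09  ]
post [ 0.677 -0.019  0.095]
tl [0.412  0.0374 0.05  ]
tr [ 0.4413 -0.1557  0.05  ]
tap [ 0.6339 -0.1092  0.07  ]
slot [ 0.5578 -0.038   0.053 ]
tri hub [ 0.6205 -0.0267  0.0707]
dl dr 0.24758998186527406 yaw 8.77379236205874
rl rr 0.22481694764622692 yaw 9.203255057169732
tl tr 0.19525048089146815 yaw 8.632658260821813
origin [ 0.62074361 -0.02790801] yaw 9.000656320298306
[[-0.0011  0.0014]
 [ 0.0002 -0.0009]
 [-0.0009  0.0025]
 [-0.0009 -0.0028]
 [-0.0019 -0.0003]
 [ 0.0047  0.0001]]
dl [-0.0441  0.1235]
dr [-0.0451 -0.1241]
rl [-0.2345  0.1124]
rr [-0.2337 -0.1124]
hub [-0.0046  0.0007]
w1 [-0.0087  0.0334]
w2 [ 0.0028 -0.0332]
post [ 0.0569 -0.    ]
tl [-0.1959  0.0971]
tr [-0.1972 -0.0981]
tap [ 0.0003 -0.0823]
slot [-0.0638 -0.0002]
tumbler [-0.146  0.177]
sauce [-0.077 -0.236]
snut [-0.15  -0.162]
spoon [-0.216 -0.168]
shaker [-0.038 -0.198]
```

```bash
cat >> h.py <<'E'
from scipy.spatial.transform import Rotation as Ro
TH=np.radians(9.0);O=np.array([.621,-.028,0]);RS=Ro.from_euler("z",TH).as_matrix()
def info(*targets):
    """stand-frame tool state, and tool-frame shifts to stand targets"""
    from station import ctrl
    o=ctrl.get_obs();R=Ro.from_euler("xyz",o["tcp_rot"]).as_matrix()
    p=RS.T@(o["tool_pos"]-O)
    print("t",round(float(o["t"]),2),"stand",p.round(4),"gap",round(float(o["finger_gap"]),2),"F",(RS.T@o["wrist_force"]).round(1),"J",o["joints"].round(2))
    Rl=RS.T@R;print("tool axes in stand cols",Rl.round(3).tolist())
    for q in targets:
        print(q,"shift tool",(Rl.T@(np.array(q)-p)).round(4)); p=np.array(q)
    # rotation to x down, y along -stand y or +
    for s in(1,-1):
        D=np.array([[0,0,s],[0,s,0],[-1,0,0]],float)
        print("rotvec",s,(Ro.from_matrix(Rl.T@D)).as_rotvec().round(3))
E
python3 -c "
from h import *
info((-.2,.33,.2),(-.235,0,.2),(-.235,0,.03))"
```

```text
t 0.1 stand [-0.3218  0.6793  0.2102] gap 1.0 F [ 0.6 -0.1  0.3] J [ 1.51  0.39  0.01 -0.   -1.19 -0.26]
tool axes in stand cols [[-0.001, -0.46, -0.888], [-0.002, -0.888, 0.46], [-1.0, 0.002, -0.0]]
(-0.2, 0.33, 0.2) shift tool [ 0.0108  0.2541 -0.2688]
(-0.235, 0, 0.2) shift tool [ 0.0006  0.3091 -0.1207]
(-0.235, 0, 0.03) shift tool [ 0.17   -0.0003  0.    ]
rotvec 1 [ 2.664 -0.003 -0.   ]
rotvec -1 [-0.478  0.    -0.002]
```

Emit:
drive_tool --increments '[[[0,0,0],[-0.12,0,0]],[[0,0,0],[-0.12,0,0]],[[0,0,0],[-0.12,0,0]],[[0,0,0],[-0.118,0,0]],[[0,0.035,-0.012],[0,0,0]],[[0,0.035,-0.012],[0,0,0]],[[0,0.035,-0.012],[0,0,0]],[[0,0.035,-0.012],[0,0,0]]]' --fingers 0

```text
t: 0.77
tool_pos: [0.2666, 0.4606, 0.2105]
tcp_rot: [1.061, 1.569, -1.923]
wrist_force: [0.6, 0.1, -0.0]
finger_gap: 0.002
```

Emit:
drive_tool --increments '[[[0,0.035,-0.012],[0,0,0]],[[0,0.035,-0.012],[0,0,0]],[[0,0.035,-0.012],[0,0,0]],[[0,0.035,-0.012],[0,0,0]],[[0,0.035,-0.012],[0,0,0]],[[0,0.035,-0.012],[0,0,0]],[[0,0.035,0],[0,0,0]],[[0,0.035,0],[0,0,0]]]'

```text
t: 1.43
tool_pos: [0.3814, 0.1952, 0.2108]
tcp_rot: [0.526, 1.57, -2.459]
wrist_force: [0.7, 0.0, 0.6]
finger_gap: 0.001
```

```bash
python3 -c "
from h import *
info((-.235,0,.2),(-.235,0,.03))"
```

```text
t 1.43 stand [-0.2017  0.2579  0.2108] gap 0.0 F [ 0.7 -0.1  0.6] J [ 0.86  0.04 -0.44 -0.   -1.09  0.87]
tool axes in stand cols [[-0.001, -0.0, -1.0], [-0.0, -1.0, 0.0], [-1.0, 0.0, 0.001]]
(-0.235, 0, 0.2) shift tool [0.011  0.2579 0.0332]
(-0.235, 0, 0.03) shift tool [ 1.7e-01 -1.0e-04 -1.0e-04]
rotvec 1 [ 3.141e+00 -1.000e-03 -1.000e-03]
rotvec -1 [-0.     0.001 -0.   ]
```

Emit:
drive_tool --increments '[[[0,0.032,0.004],[0,0,0]],[[0,0.032,0.004],[0,0,0]],[[0,0.032,0.004],[0,0,0]],[[0,0.032,0.004],[0,0,0]],[[0,0.032,0.004],[0,0,0]],[[0,0.032,0.004],[0,0,0]],[[0,0.032,0.004],[0,0,0]],[[0,0.032,0.004],[0,0,0]]]'

```text
t: 2.1
tool_pos: [0.3892, -0.0623, 0.2112]
tcp_rot: [-2.024, 1.571, 1.275]
wrist_force: [1.9, 0.9, -0.7]
finger_gap: -0.001
```

Emit:
drive_tool --increments '[[[0.025,0,0],[0,0,0]],[[0.025,0,0],[0,0,0]],[[0.025,0,0],[0,0,0]],[[0.025,0,0],[0,0,0]],[[0.025,0,0],[0,0,0]],[[0.02,0,0],[0,0,0]],[[0.02,0,0],[0,0,0]],[[0.01,0,0],[0,0,0]]]'

```text
t: 2.77
tool_pos: [0.388, -0.0612, 0.0341]
tcp_rot: [0.025, 1.566, -2.96]
wrist_force: [-0.5, 0.6, 0.5]
finger_gap: -0.002
```

```bash
python3 -c "
from h import *
info((-.21,0,.03),(-.156,0,.03))"
```

```text
t 2.77 stand [-0.2353  0.0037  0.0341] gap -0.0 F [-0.4  0.7  0.5] J [ 0.26  0.24 -0.77 -0.   -0.57  1.47]
tool axes in stand cols [[-0.004, -0.001, -1.0], [-0.0, -1.0, 0.001], [-1.0, 0.0, 0.004]]
(-0.21, 0, 0.03) shift tool [ 0.004   0.0037 -0.0253]
(-0.156, 0, 0.03) shift tool [-0.0002 -0.     -0.054 ]
rotvec 1 [ 3.141 -0.    -0.007]
rotvec -1 [-0.001  0.004 -0.   ]
```

Emit:
drive_tool --increments '[[[0.001,0.002,-0.009],[0,0,0]],[[0.001,0.002,-0.009],[0,0,0]],[[0,0,-0.009],[0,0,0]],[[0,0,-0.009],[0,0,0]],[[0,0,-0.009],[0,0,0]],[[0,0,-0.009],[0,0,0]],[[0,0,-0.009],[0,0,0]],[[0,0,-0.006],[0,0,0]]]'

```text
t: 3.43
tool_pos: [0.4602, -0.0536, 0.0345]
tcp_rot: [3.097, 1.57, 0.112]
wrist_force: [0.3, 0.3, -0.3]
finger_gap: -0.0
```

Emit:
drive_tool --increments '[[[0,0,-0.002],[0,0,0]],[[0,0,-0.002],[0,0,0]],[[0,0,-0.002],[0,0,0]],[[0,0,-0.002],[0,0,0]],[[0,0,0],[0,0,0]],[[0,0,0],[0,0,0]],[[0,0,0],[0,0,0]],[[0,0,0],[0,0,0]]]'

```text
t: 4.1
tool_pos: [0.4662, -0.0527, 0.0342]
tcp_rot: [-0.1, 1.571, -3.085]
wrist_force: [0.2, 0.7, -0.8]
finger_gap: 0.005
```

```bash
python3 -c "
from h import *
info()"
```

```text
t 4.1 stand [-0.1567 -0.0002  0.0342] gap 0.01 F [ 0.3  0.6 -0.8] J [ 0.23  0.35 -0.59 -0.   -0.63  1.49]
tool axes in stand cols [[-0.0, 0.0, -1.0], [0.0, -1.0, -0.0], [-1.0, -0.0, 0.0]]
rotvec 1 [-3.142 -0.     0.   ]
rotvec -1 [0. 0. 0.]
```

Emit:
drive_tool --increments '[[[0,0,-0.002],[0,0,0]],[[0,0,-0.002],[0,0,0]],[[0,0,-0.002],[0,0,0]],[[0,0,0],[0,0,0]],[[0,0,0],[0,0,0]],[[0,0,0],[0,0,0]],[[0,0,0],[0,0,0]],[[0,0,0],[0,0,0]]]'

```text
t: 4.77
tool_pos: [0.4723, -0.0518, 0.0342]
tcp_rot: [0.042, 1.571, -2.943]
wrist_force: [1.4, 0.7, 0.1]
finger_gap: 0.001
```

```bash
python3 - <<'E'
from h import *
from station import ctrl
info()
c=ctrl.read_camera("top")
a=c["image"][115:335,270:440,::-1]
cv2.imwrite("pics/top1.png",cv2.resize(a,None,fx=2.7,fy=2.7,interpolation=cv2.INTER_CUBIC))
E
```

```text
t 4.77 stand [-0.1506 -0.0002  0.0342] gap 0.0 F [1.5 0.5 0.1] J [ 0.23  0.35 -0.58 -0.   -0.64  1.49]
tool axes in stand cols [[-0.0, 0.0, -1.0], [-0.0, -1.0, -0.0], [-1.0, 0.0, 0.0]]
rotvec 1 [-3.142  0.     0.   ]
rotvec -1 [ 0.  0. -0.]
```

View pics/top1.png

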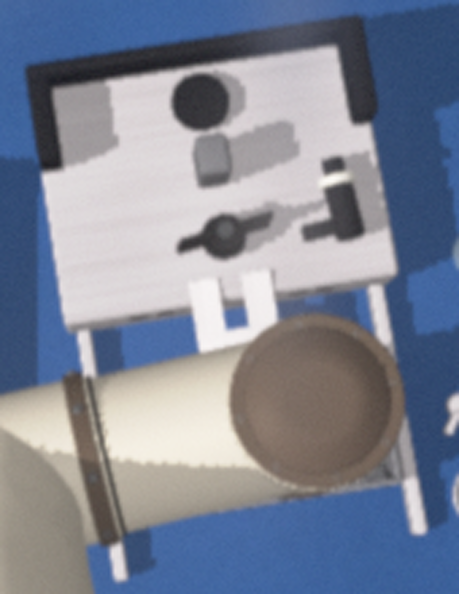

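Unexpected: the tongue sits where it was (slot near (236,322)), so the tray has not moved, and the wrist covers the tray at (318,400). I'll check where the TCP is in the images.

```bash
python3 - <<'E'
from h import *
from station import ctrl
o=ctrl.get_obs();p=o["tool_pos"]
s=ctrl.read_camera("scene");T=ctrl.read_camera("top");w=ctrl.read_camera("wrist")
def pr(c,X):
    q=c["mtx"]@(c["R"]@X+c["t"]);return q[:2]/q[2]
for h in(0,.1,.25): print(h,pr(s,p+[0,0,h]),pr(T,p+[0,0,h]),"crop",(pr(T,p+[0,0,h])-[270,115])*2.7)
im=s["image"][:,:,::-1].copy()
a=cv2.resize(im[150:350,180:400],(440,400),interpolation=cv2.INTER_CUBIC)
q=(pr(s,p)-[180,150])*2;print("mark",q)
b=cv2.resize(w["image"][:,:,::-1],(360,270))
out=np.zeros((400,800,3),np.uint8);out[:,:440]=a;out[:270,440:]=b
cv2.imwrite("pics/chk.png",out)
E
```

```text
0 [266.0924177  224.61005071] [363.65781405 277.87908543] crop [252.87609793 439.77353066]
0.1 [262.08441388 192.61354085] [367.90693802 274.93970092] crop [264.34873266 431.8371925 ]
0.25 [254.98392469 135.92924564] [376.33790098 269.10747715] crop [287.11233264 416.09018829]
mark [172.18483541 149.22010141]
```

View pics/chk.png

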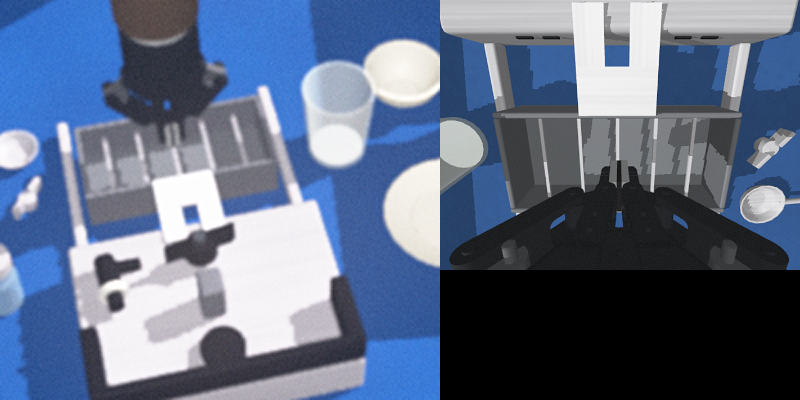

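The scene and wrist views show the fingertips over the tray's inside rather than in front of its face. In the scene view they appear about 7 px above the projected TCP. I'll compare the tips with the TCP in the wrist view.

```bash
python3 - <<'E'
from h import *
from station import ctrl
o=ctrl.get_obs();w=ctrl.read_camera("wrist");s=ctrl.read_camera("scene")
T=w["T_tool_cam"];print(np.round(T,4).tolist())
C=np.linalg.inv(T)
for x in(0,-.019,.02):
    q=w["mtx"]@(C@[x,0,0,1])[:3];print(x,q[:2]/q[2])
wc=wristcam(w,o)
def pr(c,X):
    q=c["mtx"]@(c["R"]@X+c["t"]);return (q[:2]/q[2]).round(1)
for n,X in dict(slot=(-.064,0,.053),fl=(-.2,.1,.05),fr=(-.2,-.1,.05),rl=(-.105,.1,.05),rr=(-.105,-.1,.05)).items(): print(n,pr(wc,RS@X+O))
a=w["image"][240:480,180:480,::-1];a=cv2.resize(a,(500,400),interpolation=cv2.INTER_CUBIC)
b=cv2.resize(s["image"][190:270,220:320,::-1],(300,240),interpolation=cv2.INTER_CUBIC)
out=np.zeros((400,800,3),np.uint8);out[:,:500]=a;out[:240,500:]=b
cv2.imwrite("pics/tip.png",out)
E
```

```text
[[0.0002, -0.2852, 0.9585, -0.1623], [1.0, 0.0002, -0.0002, 0.0001], [-0.0002, 0.9585, 0.2852, -0.0729], [0.0, 0.0, 0.0, 1.0]]
0 [318.00816028 286.15124531]
-0.019 [317.99166756 302.60466726]
0.02 [318.02220246 272.14252947]
slot [317.6 108.1]
fl [128.7 384.4]
fr [506.5 384.6]
rl [ 94.2 207. ]
rr [541.  207.2]
```

View pics/tip.png

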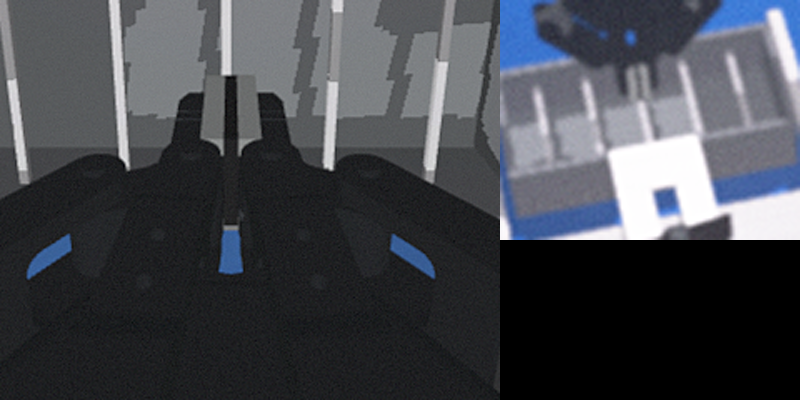

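The tip matches the projected TCP (wrist (319,285), scene (266,223)). So the fingertips are inside the tray, clear of its floor, and the tray has barely moved. From here they can push on the inside of its rear wall, so I'll try that slowly.

Emit:
drive_tool --increments '[[[0,0,-0.005],[0,0,0]],[[0,0,-0.005],[0,0,0]],[[0,0,-0.005],[0,0,0]],[[0,0,-0.005],[0,0,0]],[[0,0,-0.005],[0,0,0]],[[0,0,-0.004],[0,0,0]],[[0,0,-0.004],[0,0,0]],[[0,0,-0.004],[0,0,0]]]'

```text
t: 5.73
tool_pos: [0.5093, -0.0459, 0.0341]
tcp_rot: [0.023, 1.571, -2.961]
wrist_force: [-0.6, -0.1, 0.1]
finger_gap: 0.007
```

```bash
python3 - <<'E'
from h import *
from station import ctrl
info()
w=ctrl.read_camera("wrist");s=ctrl.read_camera("scene")
b=cv2.resize(s["image"][150:350,180:400,::-1],(440,400),interpolation=cv2.INTER_CUBIC)
out=np.zeros((400,800,3),np.uint8);out[:,:440]=b;out[:270,440:]=cv2.resize(w["image"][:,:,::-1],(360,270))
cv2.imwrite("pics/chk2.png",out)
E
```

```text
t 5.73 stand [-0.1131 -0.0002  0.0341] gap 0.01 F [-0.6  0.   0.1] J [ 0.23  0.4  -0.49 -0.   -0.68  1.5 ]
tool axes in stand cols [[-0.0, 0.0, -1.0], [-0.0, -1.0, -0.0], [-1.0, 0.0, 0.0]]
rotvec 1 [-3.142  0.     0.   ]
rotvec -1 [ 0.  0. -0.]
```

View pics/chk2.png

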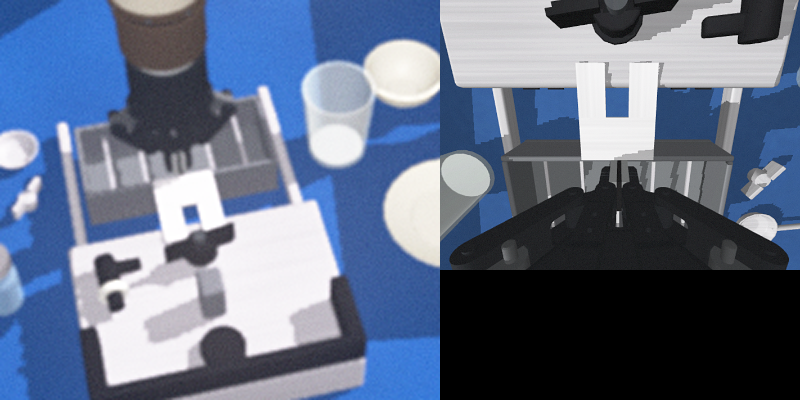

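The tips are now just short of the rear wall's inner face (wrist row ~280) and the tray is still unmoved. I'll continue slowly.

Emit:
drive_tool --increments '[[[0,0,-0.003],[0,0,0]],[[0,0,-0.003],[0,0,0]],[[0,0,-0.003],[0,0,0]],[[0,0,-0.003],[0,0,0]],[[0,0,-0.003],[0,0,0]],[[0,0,-0.003],[0,0,0]],[[0,0,-0.003],[0,0,0]],[[0,0,-0.003],[0,0,0]]]'

```text
t: 6.5
tool_pos: [0.5329, -0.0422, 0.0342]
tcp_rot: [0.117, 1.571, -2.867]
wrist_force: [-0.3, -0.1, -0.2]
finger_gap: -0.004
```

```bash
cat >> h.py <<'E'
def tongue():
    """stand x of tongue's closed slot end / rims from wrist view: white-column profile"""
    from station import ctrl
    o=ctrl.get_obs();w=ctrl.read_camera("wrist");wc=wristcam(w,o);im=w["image"].astype(int)
    m=(im.min(2)>200)
    for col in(270,355):
        r=np.where(m[:,col])[0]
        if len(r): print("col",col,"white rows",r.min(),r.max(),"x at z.053",(RS.T@(ray(wc,col,r.max(),.053)-O)).round(4))
    return w
E
python3 - <<'E'
from h import *
info();w=tongue();cv2.imwrite("pics/w3.png",w["image"][:,:,::-1])
E
```

```text
t 6.5 stand [-0.0892 -0.0002  0.0342] gap -0.0 F [-0.3 -0.  -0.2] J [ 0.22  0.43 -0.43  0.   -0.7   1.5 ]
tool axes in stand cols [[-0.0, 0.0, -1.0], [-0.0, -1.0, -0.0], [-1.0, 0.0, 0.0]]
rotvec 1 [-3.142  0.     0.   ]
rotvec -1 [ 0.  0. -0.]
col 270 white rows 0 329 x at z.053 [-0.1036  0.0233  0.053 ]
col 355 white rows 0 325 x at z.053 [-0.1013 -0.0183  0.053 ]
```

View pics/w3.png

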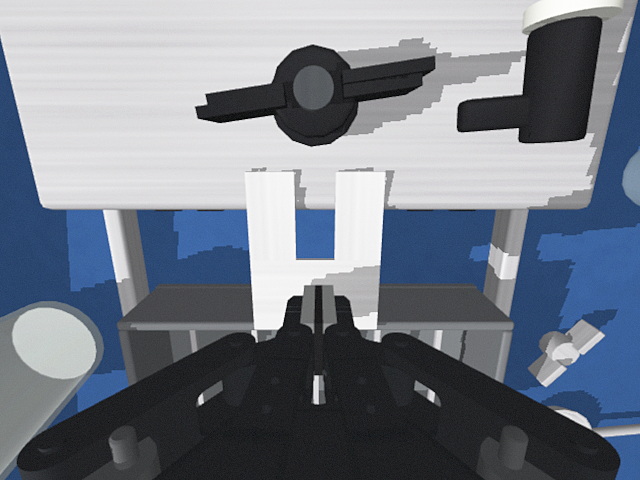

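The fingertips (318,286) appear in front of the tongue and past the rear rim (row 325). So they are above the tongue (z > 53 mm) even though the reading says 34 mm. I'll check the height scale using the known deck width.

```bash
python3 - <<'E'
from h import *
from station import ctrl
o=ctrl.get_obs();w=ctrl.read_camera("wrist")
for dz in(0,.01,.02,.03,.04):
    o2=dict(o);o2["tool_pos"]=o["tool_pos"]+[0,0,dz];wc=wristcam(w,o2)
    f=lambda u,v,z:(RS.T@(ray(wc,u,v,z)-O))
    a,b=f(40,207,.05),f(590,207,.05);c,d=f(247,176,.053),f(386,176,.053);e,g=f(118,325,.05),f(514,325,.05)
    print(dz,"deck w",(a-b)[1].round(4),"x",a[0].round(4),b[0].round(4),"tongue w",(c-d)[1].round(4),"rim w",(e-g)[1].round(4),"hub",f(313,90,.09).round(4))
s=ctrl.read_camera("scene")
X=o["tool_pos"]
for dz in(0,.02,.03):
    q=s["mtx"]@(s["R"]@(X+[0,0,dz])+s["t"]);print("scene tip",dz,q[:2]/q[2])
cv2.imwrite("pics/s3.png",cv2.resize(s["image"][190:270,220:320,::-1],(600,480),interpolation=cv2.INTER_CUBIC))
E
```

```text
0 deck w 0.2463 x -0.043 -0.0429 tongue w 0.0594 rim w 0.1976 hub [-0.0005  0.0013  0.09  ]
0.01 deck w 0.2631 x -0.0449 -0.0447 tongue w 0.0635 rim w 0.211 hub [0.0009 0.0014 0.09  ]
0.02 deck w 0.2799 x -0.0467 -0.0466 tongue w 0.0676 rim w 0.2245 hub [0.0023 0.0016 0.09  ]
0.03 deck w 0.2966 x -0.0486 -0.0484 tongue w 0.0718 rim w 0.238 hub [0.0038 0.0017 0.09  ]
0.04 deck w 0.3134 x -0.0505 -0.0503 tongue w 0.0759 rim w 0.2515 hub [0.0052 0.0018 0.09  ]
scene tip 0 [271.44033496 247.43567017]
scene tip 0.02 [270.7238715  241.46188002]
scene tip 0.03 [270.35872161 238.41730218]
```

View pics/s3.png

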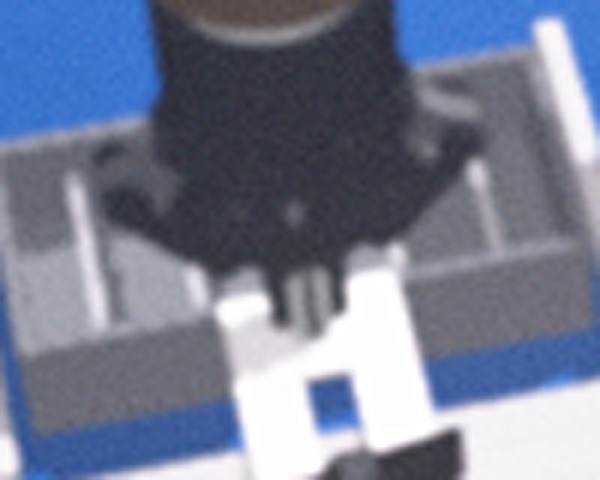

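The wrist scale confirms the reported height, but the drawn tips sit at least 19 mm above the reported TCP. They passed over both tray walls without touching anything. So I'll go back in front of the tray and push with the TCP at z ≈ 0.013.

Emit:
drive_tool --increments '[[[-0.02,0,0],[0,0,0]],[[-0.02,0,0],[0,0,0]],[[0,0,0.03],[0,0,0]],[[0,0,0.03],[0,0,0]],[[0,0,0.03],[0,0,0]],[[0,0,0.03],[0,0,0]],[[0,0,0.03],[0,0,0]],[[0,0,0.006],[0,0,0]]]'

```text
t: 7.32
tool_pos: [0.3725, -0.0677, 0.0736]
tcp_rot: [-0.187, 1.566, 3.11]
wrist_force: [-1.0, 0.2, 0.1]
finger_gap: 0.006
```

Emit:
drive_tool --increments '[[[0,0,0],[0,0,0]],[[0.02,0,0],[0,0,0]],[[0.02,0,0],[0,0,0]],[[0.01,0,0],[0,0,0]],[[0.005,0,0],[0,0,0]],[[0.005,0,0],[0,0,0]],[[0,0,0],[0,0,0]],[[0,0,0],[0,0,0]]]'

```text
t: 7.98
tool_pos: [0.3793, -0.0665, 0.0144]
tcp_rot: [2.981, 1.57, -0.003]
wrist_force: [-0.2, 0.2, -0.1]
finger_gap: -0.002
```

Emit:
drive_tool --increments '[[[0,0,-0.006],[0,0,0]],[[0,0,-0.006],[0,0,0]],[[0,0,-0.006],[0,0,0]],[[0,0,-0.006],[0,0,0]],[[0,0,-0.006],[0,0,0]],[[0,0,-0.006],[0,0,0]],[[0,0,-0.006],[0,0,0]],[[0,0,-0.006],[0,0,0]]]'

```text
t: 8.65
tool_pos: [0.4248, -0.0594, 0.0139]
tcp_rot: [-0.0, 1.567, -2.985]
wrist_force: [-2.9, -0.1, 2.7]
finger_gap: -0.004
```

```bash
python3 -c "
from h import *
info()"
```

```text
t 8.65 stand [-0.1987 -0.0003  0.0139] gap -0.0 F [-2.9  0.3  2.7] J [ 0.24  0.33 -0.7  -0.   -0.54  1.49]
tool axes in stand cols [[-0.004, -0.0, -1.0], [0.0, -1.0, 0.0], [-1.0, -0.0, 0.004]]
rotvec 1 [ 3.141  0.    -0.006]
rotvec -1 [-0.     0.004  0.   ]
```

Contact: about 2.9 N, which matches the tray's dry friction. I'll push on.

Emit:
drive_tool --increments '[[[0,0,-0.005],[0,0,0]],[[0,0,-0.005],[0,0,0]],[[0,0,-0.005],[0,0,0]],[[0,0,-0.005],[0,0,0]],[[0,0,-0.005],[0,0,0]],[[0,0,-0.004],[0,0,0]],[[0,0,-0.004],[0,0,0]],[[0,0,-0.003],[0,0,0]]]'

```text
t: 9.32
tool_pos: [0.4618, -0.0535, 0.014]
tcp_rot: [-0.006, 1.57, -2.991]
wrist_force: [-2.4, -0.5, -3.1]
finger_gap: 0.0
```

Emit:
drive_tool --increments '[[[0,0,-0.002],[0,0,0]],[[0,0,-0.001],[0,0,0]],[[0,0,-0.001],[0,0,0]],[[0,0,-0.001],[0,0,0]],[[0,0,-0.001],[0,0,0]],[[0,0,-0.001],[0,0,0]],[[0,0,0],[0,0,0]],[[0,0,0],[0,0,0]]]'

```text
t: 9.98
tool_pos: [0.4662, -0.0527, 0.0142]
tcp_rot: [-0.024, 1.566, -3.009]
wrist_force: [-5.8, 0.8, 2.8]
finger_gap: -0.0
```

```bash
python3 -c "
from h import *
info()"
```

```text
t 9.98 stand [-0.1568 -0.0002  0.0142] gap -0.0 F [-5.6  1.7  2.8] J [ 0.23  0.38 -0.61 -0.   -0.59  1.49]
tool axes in stand cols [[-0.004, -0.0, -1.0], [0.0, -1.0, 0.0], [-1.0, -0.0, 0.004]]
rotvec 1 [ 3.141  0.    -0.007]
rotvec -1 [-0.     0.004  0.   ]
```

Emit:
drive_tool --increments '[[[0,0,-0.001],[0,0,0]],[[0,0,-0.001],[0,0,0]],[[0,0,-0.001],[0,0,0]],[[0,0,0],[0,0,0]],[[0,0,0],[0,0,0]],[[0,0,0],[0,0,0]],[[0,0,0],[0,0,0]],[[0,0,0],[0,0,0]]]'

```text
t: 10.65
tool_pos: [0.4661, -0.0529, 0.0138]
tcp_rot: [-0.011, 1.56, -2.997]
wrist_force: [-12.0, 0.3, 7.6]
finger_gap: -0.0
```

```bash
python3 - <<'E'
from h import *
info();w=tongue();cv2.imwrite("pics/w4.png",w["image"][:,:,::-1])
E
```

```text
t 10.65 stand [-0.1569 -0.0003  0.0138] gap -0.0 F [-11.8   2.2   7.6] J [ 0.23  0.39 -0.6  -0.   -0.59  1.49]
tool axes in stand cols [[-0.011, -0.001, -1.0], [0.0, -1.0, 0.001], [-1.0, -0.0, 0.011]]
rotvec 1 [ 3.14   0.    -0.017]
rotvec -1 [-0.001  0.011  0.   ]
col 270 white rows 0 44 x at z.053 [-0.0525  0.0152  0.053 ]
col 355 white rows 0 44 x at z.053 [-0.0525 -0.0126  0.053 ]
```

View pics/w4.png

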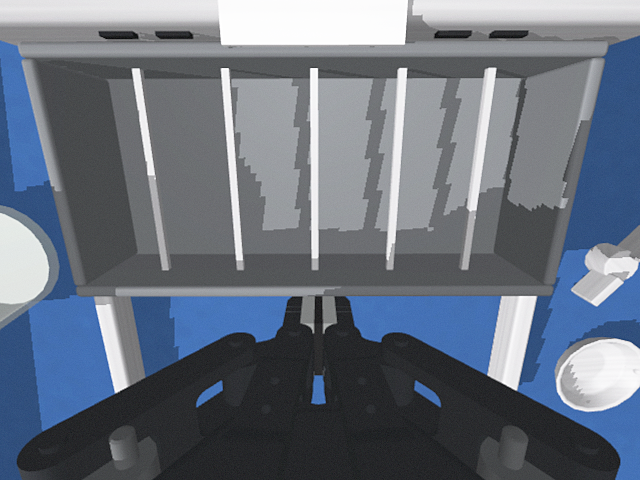

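The tray is home: force rose from 3 to 12 N with no further motion, the rear rim is at x ≈ -0.052, and the tongue is under the nut. Next I'll plan the strokes using w3's wing tips at (197,107) and (434,65).

```bash
python3 - <<'E'
from h import *
from station import ctrl
w=ctrl.read_camera("wrist")
D=np.array([[0,0,-1],[0,-1,0],[-1,0,0]],float)
o=dict(tool_pos=O+RS@[-.0892,-.0002,.0342],tcp_rot=Ro.from_matrix(RS@D).as_euler("xyz"))
wc=wristcam(w,o)
a,b=[RS.T@(ray(wc,u,v,.09)-O) for u,v in((197,107),(434,62))]
print(a.round(4),b.round(4),((a+b)/2).round(4),np.degrees(np.arctan2(*(a-b)[[1,0]])))
gy,gx=np.meshgrid(np.linspace(-.014,.014,57),np.linspace(-.012,.012,49));B=np.c_[gx.ravel(),gy.ravel()]
for rho in(.034,.038):
  for ph in range(280,40,-20):
    p=B+rho*np.array([np.cos(np.radians(ph)),np.sin(np.radians(ph))])
    r=np.hypot(*p.T);k=r<.036
    d=np.degrees(np.arctan2(p[:,1],p[:,0]))-ph;d=(d+180)%360-180
    lo=(d-np.degrees(np.arcsin(.0035/r)))[k].min();hi=(d+np.degrees(np.arcsin(.0035/r)))[k].max()
    print(rho,ph,"minr",r.min().round(4),"wing pushed to",round(ph+lo),"other side",round(ph+hi),"xy",(rho*np.array([np.cos(np.radians(ph)),np.sin(np.radians(ph))])).round(4))
info()
E
```

```text
[-0.0059  0.036   0.09  ] [ 0.0062 -0.0337  0.09  ] [0.0002 0.0011 0.09  ] 99.85162777257848
0.034 280 minr 0.0195 wing pushed to 243 other side 320 xy [ 0.0059 -0.0335]
0.034 260 minr 0.0195 wing pushed to 220 other side 297 xy [-0.0059 -0.0335]
0.034 240 minr 0.0162 wing pushed to 202 other side 268 xy [-0.017  -0.0294]
0.034 220 minr 0.0161 wing pushed to 187 other side 252 xy [-0.026  -0.0219]
0.034 200 minr 0.0199 wing pushed to 163 other side 238 xy [-0.0319 -0.0116]
0.034 180 minr 0.022 wing pushed to 140 other side 220 xy [-0.034  0.   ]
0.034 160 minr 0.0199 wing pushed to 122 other side 197 xy [-0.0319  0.0116]
0.034 140 minr 0.0161 wing pushed to 108 other side 173 xy [-0.026   0.0219]
0.034 120 minr 0.0162 wing pushed to 92 other side 158 xy [-0.017   0.0294]
0.034 100 minr 0.0195 wing pushed to 63 other side 140 xy [-0.0059  0.0335]
0.034 80 minr 0.0195 wing pushed to 40 other side 117 xy [0.0059 0.0335]
0.034 60 minr 0.0162 wing pushed to 22 other side 88 xy [0.017  0.0294]
0.038 280 minr 0.0234 wing pushed to 249 other side 315 xy [ 0.0066 -0.0374]
0.038 260 minr 0.023
[... 504 characters left out ...]
0.0244]
0.038 120 minr 0.0202 wing pushed to 96 other side 154 xy [-0.019   0.0329]
0.038 100 minr 0.0234 wing pushed to 69 other side 135 xy [-0.0066  0.0374]
0.038 80 minr 0.0234 wing pushed to 45 other side 111 xy [0.0066 0.0374]
0.038 60 minr 0.0202 wing pushed to 26 other side 84 xy [0.019  0.0329]
t 10.75 stand [-0.1569 -0.0004  0.0138] gap -0.0 F [-12.4   0.7   8. ] J [ 0.23  0.39 -0.6  -0.   -0.59  1.49]
tool axes in stand cols [[-0.011, -0.001, -1.0], [0.0, -1.0, 0.001], [-1.0, -0.0, 0.011]]
rotvec 1 [ 3.14   0.    -0.017]
rotvec -1 [-0.001  0.011  0.   ]<sys>:0: UserWarning: Gimbal lock detected. Setting third angle to zero since it is not possible to uniquely determine all angles.
```

Emit:
drive_tool --increments '[[[0,0,0.008],[0,0,0]],[[0,0,0.012],[0,0,0]],[[-0.03,0,0],[0,0.011,0]],[[-0.03,0,0],[0,0,0]],[[-0.03,0,0],[0,0,0]],[[-0.016,-0.01,-0.03],[0,0,0]],[[0,-0.011,-0.04],[0,0,0]],[[0,-0.011,-0.04],[0,0,0]]]'

```text
t: 11.42
tool_pos: [0.5586, -0.0051, 0.1254]
tcp_rot: [-3.119, 1.549, 0.18]
wrist_force: [0.0, -0.7, -0.5]
finger_gap: 0.001
```

```bash
python3 - <<'E' 2>/dev/null
from h import *
from station import ctrl
info((-.05,.032,.12),(-.05,.032,.042))
d=pickle.load(open("cams.pkl","rb"))
w=ctrl.read_camera("wrist")
D=np.array([[0,0,-1],[0,-1,0],[-1,0,0]],float)
o=dict(tool_pos=O+RS@[-.0892,-.0002,.0342],tcp_rot=Ro.from_matrix(RS@D).as_euler("xyz"));wc=wristcam(w,o)
for z in(.055,.065,.075): print(z,(RS.T@(ray(d["top"],270+303/2.7,115+232/2.7,z)-O)).round(4),(RS.T@(ray(wc,458,115,z)-O)).round(4))
E
```

```text
t 11.42 stand [-0.058   0.0323  0.1254] gap 0.0 F [-0.1 -0.7 -0.5] J [ 0.28  0.34 -0.3   0.   -0.91  1.44]
tool axes in stand cols [[0.022, 0.001, -1.0], [0.001, -1.0, -0.001], [-1.0, -0.0, -0.022]]
(-0.05, 0.032, 0.12) shift tool [ 0.0055  0.0003 -0.0079]
(-0.05, 0.032, 0.042) shift tool [0.078  0.     0.0017]
rotvec 1 [-3.141e+00 -1.000e-03 -3.500e-02]
rotvec -1 [ 0.001 -0.022  0.   ]
0.055 [-0.0066 -0.0599  0.055 ] [-0.0054 -0.0562  0.055 ]
0.065 [-0.0085 -0.0584  0.065 ] [-0.0062 -0.0523  0.065 ]
0.075 [-0.0104 -0.057   0.075 ] [-0.007  -0.0483  0.075 ]
```

Emit:
drive_tool --increments '[[[0.02,0,0],[0,-0.02,0]],[[0.02,0,0],[0,0,0]],[[0.02,0,0],[0,0,0]],[[0.016,0,0],[0,0,0]],[[0.005,0,-0.002],[0,0,0]],[[0,0,-0.005],[0,0,0]],[[0,0,-0.005],[0,0,0]],[[0,0,-0.005],[0,0,0]]]'

```text
t: 12.13
tool_pos: [0.5732, -0.0033, 0.0419]
tcp_rot: [0.01, 1.566, -2.973]
wrist_force: [-0.1, -0.2, 1.0]
finger_gap: -0.001
```

```bash
python3 - <<'E' 2>/dev/null
from h import *
info((-.006,.0345,.042),(.006,.034,.042),(.017,.030,.042))
E
```

```text
t 12.13 stand [-0.0433  0.0319  0.0419] gap -0.0 F [-0.1 -0.2  1. ] J [ 0.28  0.48 -0.33 -0.   -0.77  1.45]
tool axes in stand cols [[-0.005, 0.001, -1.0], [-0.0, -1.0, -0.001], [-1.0, 0.0, 0.005]]
(-0.006, 0.0345, 0.042) shift tool [-0.0003 -0.0026 -0.0373]
(0.006, 0.034, 0.042) shift tool [-0.0001  0.0005 -0.012 ]
(0.017, 0.03, 0.042) shift tool [-0.0001  0.004  -0.011 ]
rotvec 1 [-3.141  0.     0.007]
rotvec -1 [ 0.001  0.005 -0.   ]
```

Emit:
drive_tool --increments '[[[0,-0.0005,-0.007],[0,0,0]],[[0,-0.0005,-0.007],[0,0,0]],[[0,-0.0005,-0.007],[0,0,0]],[[0,-0.0005,-0.007],[0,0,0]],[[0,-0.0005,-0.007],[0,0,0]],[[0,0,-0.007],[0,0,0]],[[0,0.0005,-0.007],[0,0,0]],[[0,0.0035,-0.01],[0,0,0]]]'

```text
t: 12.8
tool_pos: [0.6292, 0.0043, 0.0394]
tcp_rot: [-0.025, 1.56, -3.01]
wrist_force: [-1.0, -0.1, 0.4]
finger_gap: -0.001
```

```bash
cat >> h.py <<'E'
def wing():
    """wing line angle from the wrist view (dark pixels near the nut)"""
    from station import ctrl
    o=ctrl.get_obs();w=ctrl.read_camera("wrist");wc=wristcam(w,o);return w,wc
E
python3 - <<'E' 2>/dev/null
from h import *
info((.017,.031,.042),(.017,.031,.13),(-.013,-.031,.13))
w,wc=wing();cv2.imwrite("pics/w5.png",w["image"][:,:,::-1])
E
```

```text
t 12.8 stand [0.0131 0.0306 0.0394] gap -0.0 F [-1.   0.1  0.4] J [ 0.26  0.56 -0.18 -0.   -0.85  1.47]
tool axes in stand cols [[-0.011, 0.0, -1.0], [0.0, -1.0, -0.0], [-1.0, -0.0, 0.011]]
(0.017, 0.031, 0.042) shift tool [-0.0026 -0.0004 -0.0039]
(0.017, 0.031, 0.13) shift tool [-0.088  -0.      0.0009]
(-0.013, -0.031, 0.13) shift tool [0.0003 0.062  0.03  ]
rotvec 1 [-3.141 -0.     0.017]
rotvec -1 [0.    0.011 0.   ]
```

View pics/w5.png

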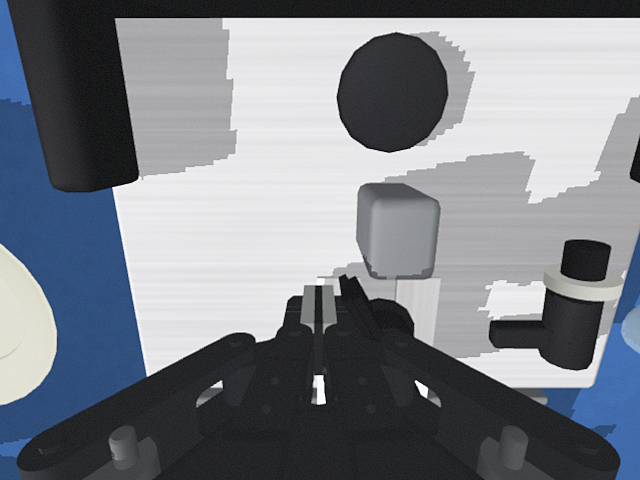

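The wing has turned to about 30° under the finger, at about (350,290), and the finger stopped clear of the post. Next I'll push a touch more, lift, cross over the stud and lower behind the opposite wing.

Emit:
drive_tool --increments '[[[-0.002,0,-0.004],[0,0.01,0]],[[0,0,0],[0,0,0]],[[-0.03,0,0.002],[0,0,0]],[[-0.03,0,0.002],[0,0,0]],[[0,0,0],[0,0,0]],[[0,0.021,0.007],[0,0,0]],[[0,0.021,0.007],[0,0,0]],[[0,0.021,0.007],[0,0,0]]]'

```text
t: 13.52
tool_pos: [0.6184, -0.0617, 0.1023]
tcp_rot: [3.14, 1.568, 0.157]
wrist_force: [0.5, 0.6, 0.7]
finger_gap: 0.0
```

```bash
cat >> h.py <<'E'
def wang(h=.085,save=None):
    """wing angle (mod 180, stand) seen from the wrist: dark pixels 20..33 mm from the axis on plane z=h"""
    from station import ctrl
    o=ctrl.get_obs();w=ctrl.read_camera("wrist");wc=wristcam(w,o);g=w["image"].max(2)
    if save: cv2.imwrite(save,w["image"][:,:,::-1])
    res=[]
    for a in range(0,360,3):
        s=[]
        for r in np.linspace(.022,.033,8):
            X=RS@np.array([r*np.cos(np.radians(a)),r*np.sin(np.radians(a)),h])+O
            q=wc["mtx"]@(wc["R"]@X+wc["t"]);u,v=np.round(q[:2]/q[2]).astype(int)
            s.append(g[v,u]<75 if 0<=u<640 and 0<=v<480 else np.nan)
        res.append((a,np.nanmean(s) if not np.all(np.isnan(s)) else -1))
    print("dark at",[a for a,f in res if f>.8],"out of view",[a for a,f in res if f<0])
E
python3 - <<'E' 2>/dev/null
from h import *
info((-.008,-.032,.1),(-.008,-.032,.041));wang(save="pics/w6.png")
E
```

```text
t 13.52 stand [-0.0078 -0.0329  0.1023] gap 0.0 F [0.6 0.6 0.7] J [ 0.16  0.47 -0.15  0.   -0.95  1.57]
tool axes in stand cols [[0.003, 0.001, -1.0], [-0.0, -1.0, -0.001], [-1.0, 0.0, -0.003]]
(-0.008, -0.032, 0.1) shift tool [ 0.0023 -0.0009  0.0002]
(-0.008, -0.032, 0.041) shift tool [ 0.059  -0.      0.0002]
rotvec 1 [-3.14   0.    -0.004]
rotvec -1 [ 0.001 -0.003 -0.   ]
dark at [12, 15, 18, 21, 24, 27, 30, 33, 198, 201, 204, 207, 210, 213, 216, 219] out of view []
```

Emit:
drive_tool --increments '[[[0.02,0,0],[0,0,0]],[[0.02,0,0],[0,0,0]],[[0.02,0,0],[0,0,0]],[[0.001,-0.001,0.01],[0,0,0]],[[0,-0.0065,0.009],[0,0,0]],[[0,-0.0125,0.006],[0,0,0]],[[0,-0.012,0.002],[0,0,0]],[[0,-0.012,-0.002],[0,0,0]]]'

```text
t: 14.23
tool_pos: [0.5863, -0.0209, 0.0412]
tcp_rot: [-3.128, 1.569, 0.171]
wrist_force: [-0.3, -2.0, -0.5]
finger_gap: -0.003
```

```bash
python3 - <<'E' 2>/dev/null
from h import *
info((-.027,.0245,.042));wang()
E
```

```text
t 14.23 stand [-0.0332  0.0124  0.0412] gap -0.0 F [-0.6 -1.9 -0.5] J [ 0.24  0.49 -0.3   0.   -0.78  1.49]
tool axes in stand cols [[0.001, 0.0, -1.0], [0.0, -1.0, -0.0], [-1.0, -0.0, -0.001]]
(-0.027, 0.0245, 0.042) shift tool [-0.0008 -0.0121 -0.0062]
rotvec 1 [-3.142e+00 -0.000e+00 -2.000e-03]
rotvec -1 [ 0.    -0.001  0.   ]
dark at [120, 123, 126, 129, 132, 135, 138, 171, 174, 177, 180, 309, 312, 315, 318, 321, 324] out of view []
```

The nut follows the finger, with the wing at about 127° as predicted. I'll finish the stroke.

Emit:
drive_tool --increments '[[[0,-0.0125,-0.006],[0,0,0]],[[0,-0.0065,-0.009],[0,0,0]],[[0,-0.0035,-0.012],[0,0,0]],[[0,0.0005,-0.012],[0,0,0]],[[0,0.0035,-0.011],[0,0,0]],[[0,0,0],[0,0,0]],[[-0.03,0,0.003],[0,0,0]],[[-0.03,0,0],[0,0,0]]]'

```text
t: 14.95
tool_pos: [0.6291, 0.0039, 0.0989]
tcp_rot: [0.031, 1.566, -2.953]
wrist_force: [1.2, -0.2, 0.0]
finger_gap: 0.001
```

Emit:
drive_tool --increments '[[[0,0,0],[0,0,0]],[[0,0.021,0.007],[0,0,0]],[[0,0.021,0.007],[0,0,0]],[[0,0.021,0.007],[0,0,0]],[[0,0,0],[0,0,0]],[[0,0,0],[0,0,0]],[[0,0,0],[0,0,0]],[[0,0,0],[0,0,0]]]'

```text
t: 15.62
tool_pos: [0.62, -0.061, 0.1007]
tcp_rot: [-3.119, 1.569, 0.181]
wrist_force: [-0.2, -0.4, 0.3]
finger_gap: -0.003
```

```bash
python3 - <<'E' 2>/dev/null
from h import *
info((-.008,-.032,.1),(-.008,-.032,.04));wang(.083)
E
```

```text
t 15.62 stand [-0.0062 -0.0324  0.1007] gap -0.0 F [-0.3 -0.4  0.3] J [ 0.16  0.47 -0.14 -0.   -0.95  1.57]
tool axes in stand cols [[0.002, 0.001, -1.0], [0.0, -1.0, -0.001], [-1.0, -0.0, -0.002]]
(-0.008, -0.032, 0.1) shift tool [ 0.0007 -0.0004  0.0019]
(-0.008, -0.032, 0.04) shift tool [0.06   0.     0.0001]
rotvec 1 [-3.141e+00 -0.000e+00 -2.000e-03]
rotvec -1 [ 0.001 -0.002  0.   ]
dark at [9, 12, 15, 18, 21, 24, 27, 30, 195, 198, 201, 204, 207, 210, 213, 216, 219] out of view []
```

Emit:
drive_tool --increments '[[[0.02,0,0.002],[0,0,0]],[[0.02,0,0],[0,0,0]],[[0.02,0,0],[0,0,0]],[[0,-0.001,0.01],[0,0,0]],[[0,-0.0065,0.009],[0,0,0]],[[0,-0.0125,0.006],[0,0,0]],[[0,-0.012,0.002],[0,0,0]],[[0,-0.012,-0.002],[0,0,0]]]'

```text
t: 16.33
tool_pos: [0.5854, -0.0212, 0.041]
tcp_rot: [-3.126, 1.57, 0.173]
wrist_force: [0.7, -1.1, 0.6]
finger_gap: -0.002
```

Emit:
drive_tool --increments '[[[0,-0.0125,-0.006],[0,0,0]],[[0,-0.0065,-0.009],[0,0,0]],[[0,-0.0035,-0.012],[0,0,0]],[[0,0.0005,-0.012],[0,0,0]],[[0,0.0035,-0.011],[0,0,0]],[[0,0,0],[0,0,0]],[[-0.03,0,0.003],[0,0,0]],[[-0.03,0,0],[0,0,0]]]'

```text
t: 17.0
tool_pos: [0.6281, 0.0034, 0.099]
tcp_rot: [0.02, 1.566, -2.964]
wrist_force: [0.4, -0.3, 0.4]
finger_gap: 0.001
```

Emit:
drive_tool --increments '[[[0,0,0],[0,0,0]],[[0,0.021,0.007],[0,0,0]],[[0,0.021,0.007],[0,0,0]],[[0,0.021,0.007],[0,0,0]],[[0,0,0],[0,0,0]],[[0,0,0],[0,0,0]],[[0,0,0],[0,0,0]],[[0,0,0],[0,0,0]]]'

```text
t: 17.67
tool_pos: [0.6191, -0.0616, 0.1007]
tcp_rot: [-3.115, 1.569, 0.184]
wrist_force: [0.4, -0.8, 0.2]
finger_gap: 0.002
```

```bash
python3 - <<'E' 2>/dev/null
from h import *
info((-.008,-.032,.1),(-.008,-.032,.039));wang(.08,"pics/w7.png")
E
```

```text
t 17.67 stand [-0.0072 -0.0328  0.1007] gap 0.0 F [ 0.3 -0.8  0.2] J [ 0.16  0.47 -0.15 -0.   -0.95  1.57]
tool axes in stand cols [[0.002, 0.001, -1.0], [0.0, -1.0, -0.001], [-1.0, -0.0, -0.002]]
(-0.008, -0.032, 0.1) shift tool [ 0.0007 -0.0008  0.0008]
(-0.008, -0.032, 0.039) shift tool [0.061  0.     0.0001]
rotvec 1 [-3.14e+00 -0.00e+00 -2.00e-03]
rotvec -1 [ 0.001 -0.002  0.   ]
dark at [12, 15, 18, 21, 24, 27, 30, 195, 198, 201, 204, 207, 210, 213, 216] out of view []
```

Emit:
drive_tool --increments '[[[0.02,0,0.001],[0,0,0]],[[0.02,0,0],[0,0,0]],[[0.021,0,0],[0,0,0]],[[0,-0.001,0.01],[0,0,0]],[[0,-0.0065,0.009],[0,0,0]],[[0,-0.0125,0.006],[0,0,0]],[[0,-0.008,0.001],[0,0,0]],[[0,0,0],[0,0,0]]]'

```text
t: 18.38
tool_pos: [0.5876, -0.037, 0.0401]
tcp_rot: [-3.077, 1.569, 0.224]
wrist_force: [0.2, -0.1, 0.5]
finger_gap: -0.003
```

Emit:
drive_tool --increments '[[[0,-0.002,0],[0,0,0]],[[0,-0.002,0],[0,0,0]],[[0,-0.002,0],[0,0,0]],[[0,-0.001,0],[0,0,0]],[[0,-0.001,0],[0,0,0]],[[0,-0.001,0],[0,0,0]],[[0,0,0],[0,0,0]],[[0,0,0],[0,0,0]]]'

```text
t: 19.05
tool_pos: [0.5863, -0.0302, 0.0396]
tcp_rot: [-3.067, 1.57, 0.232]
wrist_force: [0.3, 0.0, -0.1]
finger_gap: -0.004
```

```bash
python3 - <<'E' 2>/dev/null
from h import *
info();wang(.08)
E
```

```text
t 19.05 stand [-0.0346  0.0033  0.0396] gap -0.0 F [ 0.3 -0.  -0.1] J [ 0.22  0.49 -0.3  -0.   -0.78  1.5 ]
tool axes in stand cols [[0.001, 0.0, -1.0], [0.0, -1.0, -0.0], [-1.0, -0.0, -0.001]]
rotvec 1 [-3.142e+00 -0.000e+00 -2.000e-03]
rotvec -1 [ 0.    -0.001  0.   ]
dark at [135, 138, 141, 144, 147, 150, 153, 174, 189, 192, 195, 198, 321, 324, 327, 330, 333, 336] out of view []
```

Emit:
drive_tool --increments '[[[0,-0.001,0],[0,0,0]],[[0,-0.001,0],[0,0,0]],[[0,-0.001,0],[0,0,0]],[[0,-0.001,0],[0,0,0]],[[0,-0.001,0],[0,0,0]],[[0,-0.001,0],[0,0,0]],[[0,0,0],[0,0,0]],[[0,0,0],[0,0,0]]]'

```text
t: 19.77
tool_pos: [0.5853, -0.0241, 0.0396]
tcp_rot: [-3.056, 1.57, 0.243]
wrist_force: [-0.5, -1.0, 0.0]
finger_gap: 0.002
```

```bash
python3 - <<'E' 2>/dev/null
from h import *
info();wang(.08)
E
```

```text
t 19.77 stand [-0.0347  0.0095  0.0396] gap 0.0 F [-0.7 -0.9  0. ] J [ 0.24  0.49 -0.3  -0.   -0.78  1.49]
tool axes in stand cols [[0.001, 0.0, -1.0], [0.0, -1.0, -0.0], [-1.0, -0.0, -0.001]]
rotvec 1 [-3.141e+00 -0.000e+00 -1.000e-03]
rotvec -1 [ 0.    -0.001  0.   ]
dark at [126, 129, 132, 135, 138, 141, 177, 180, 183, 186, 312, 315, 318, 321, 324, 327, 330] out of view []
```

Emit:
drive_tool --increments '[[[0,-0.001,0],[0,0,0]],[[0,-0.001,0],[0,0,0]],[[0,-0.001,0],[0,0,0]],[[0,-0.001,0],[0,0,0]],[[0,0,0],[0,0,0]],[[0,0,0],[0,0,0]],[[0,0,0],[0,0,0]],[[0,0,0],[0,0,0]]]'

```text
t: 20.48
tool_pos: [0.5841, -0.0202, 0.0394]
tcp_rot: [-0.488, 1.57, 2.81]
wrist_force: [-1.6, -0.6, 0.3]
finger_gap: 0.0
```

```bash
python3 - <<'E' 2>/dev/null
from h import *
info();wang(.08)
E
```

```text
t 20.48 stand [-0.0353  0.0134  0.0394] gap 0.0 F [-1.7 -0.4  0.3] J [ 0.24  0.49 -0.3  -0.   -0.78  1.49]
tool axes in stand cols [[-0.0, 0.0, -1.0], [0.0, -1.0, -0.0], [-1.0, -0.0, 0.0]]
rotvec 1 [-3.142e+00 -0.000e+00  1.000e-03]
rotvec -1 [0. 0. 0.]
dark at [126, 129, 132, 135, 138, 141, 171, 174, 177, 312, 315, 318, 321, 324, 327, 330] out of view []
```

The wing hasn't turned since the last check and now faces about 135°, so it looks seated. I'll press square to the wing and watch whether the force rises.

Emit:
drive_tool --increments '[[[0,-0.001,-0.001],[0,0,0]],[[0,-0.001,-0.001],[0,0,0]],[[0,-0.001,-0.001],[0,0,0]],[[0,0,0],[0,0,0]],[[0,0,0],[0,0,0]],[[0,0,0],[0,0,0]],[[0,0,0],[0,0,0]],[[0,0,0],[0,0,0]]]'

```text
t: 21.2
tool_pos: [0.5842, -0.0193, 0.0392]
tcp_rot: [0.306, 1.564, -2.68]
wrist_force: [-5.2, -7.2, 2.0]
finger_gap: -0.001
```

```bash
python3 - <<'E' 2>/dev/null
from h import *
info();wang(.08)
E
```

```text
t 21.2 stand [-0.035   0.0143  0.0392] gap -0.0 F [-6.3 -6.3  2. ] J [ 0.24  0.5  -0.3   0.   -0.78  1.48]
tool axes in stand cols [[-0.006, -0.001, -1.0], [-0.002, -1.0, 0.001], [-1.0, 0.002, 0.006]]
rotvec 1 [ 3.141e+00 -3.000e-03 -1.000e-02]
rotvec -1 [-0.001  0.006 -0.002]
dark at [126, 129, 132, 135, 138, 141, 168, 171, 174, 312, 315, 318, 321, 324, 327, 330] out of view []
```

There is about 9 N normal to the wing with no rotation, roughly ten times the friction, so the nut is on its hard stop. I'll back off, retreat and check.

Emit:
drive_tool --increments '[[[0,0.004,0.006],[0,0,0]],[[0,0,0.015],[0,0,0]],[[-0.03,0,0.01],[0,0,0]],[[-0.04,0,0],[0,0,0]],[[-0.04,0,0.03],[0,0,0]],[[-0.03,0,0.03],[0,0,0]],[[-0.02,0,0.03],[0,0,0]],[[0,0,0],[0,0,0]]]'

```text
t: 21.92
tool_pos: [0.4733, -0.0388, 0.1981]
tcp_rot: [-3.067, 1.558, 0.233]
wrist_force: [-0.1, -0.0, 0.2]
finger_gap: -0.003
```

```bash
python3 - <<'E' 2>/dev/null
from h import *
from station import ctrl
info();wang(.083)
w=ctrl.read_camera("wrist");s=ctrl.read_camera("scene")
out=np.zeros((480,800,3),np.uint8);out[:330,:440]=cv2.resize(w["image"][:,:,::-1],(440,330))
out[:330,440:]=cv2.resize(s["image"][150:350,100:320,::-1],(360,330));cv2.imwrite("pics/fin.png",out)
E
```

```text
t 21.92 stand [-0.1476  0.0124  0.1981] gap -0.0 F [-0.1 -0.   0.2] J [ 0.26  0.13 -0.38  0.   -1.05  1.47]
tool axes in stand cols [[0.013, 0.001, -1.0], [0.001, -1.0, -0.001], [-1.0, -0.001, -0.013]]
rotvec 1 [-3.141e+00 -2.000e-03 -2.100e-02]
rotvec -1 [ 0.001 -0.013  0.001]
dark at [132, 135, 138, 141, 144, 315, 318, 321] out of view []
```

View pics/fin.png

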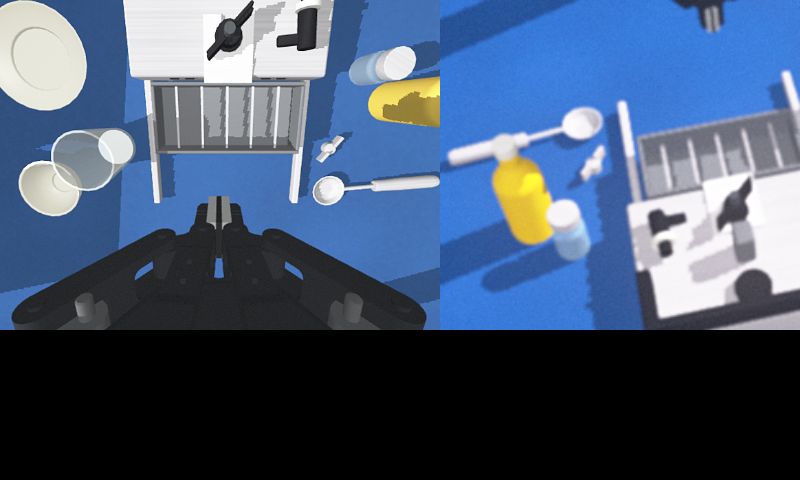

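The final view shows the tray against the deck, with the tongue under the nut. The wings lie at about 135°/315° (wrist crop (230,30)) and the bystanders are where they were. Handing in.

```bash
python3 -c "
from station import ctrl
print(ctrl.job_done())"
```

```text
the job is handed in; nothing more can be done
None
```

The tray is pushed home and the wing nut is run down to its stop. I handed the job in at about 22 s of the 70 s allowed.

- **Tray:** pushed home with the shut fingertips on its front face. At the end the force rose from 3 to 12 N with no further motion. The rear rim then measured about x = -0.052 m, against -0.050 m when fully home, and the last view shows the tongue under the nut.
- **Nut:** run down clockwise in four fingertip strokes, with nothing gripped. The wings turned about 507°, and I had estimated 505° to seating. A last push of about 9 N square to the wing did not turn it, and the wings now read about 135–138°, where seated is 135°.
- **Bystanders:** in the last view they look unmoved, judged by eye rather than measured. The robot was clear, with about 0 N at the wrist.

**One check disagreed:** on my first try at pushing, the fingertips passed over both tray walls without touching anything. The camera views put the real tips about 2 cm above the reported tool point. I backed out, went about 2 cm lower and carried on; the first try did not visibly move anything.

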